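# Lock a stripped car chassis on the set-up board with a T-foot clamp stud

## Robot

A 7-joint arm with a two-finger parallel gripper is mounted at the origin on the work surface. World frame = base frame: x ahead of the robot, y to its left, z up, the work surface at z = 0. Lengths are in m, angles in rad, forces in N, time in s.
With the tool pointing down it reaches from about 0.425 to 1.025 m from the base axis. Payload 9.4 kg.
Tool frame: the origin (TCP) lies at the very end of the fingers, on their centre line; the grasp point (between the pads) lies 19 mm behind it; z points along the fingers, y is the line along which they close (so a half turn about z gives the same grasp; the last joint's range is limited). The gripper opens to 85 mm and grips with 20 to 120 N. Pads are 22 mm wide; open, the fingers measure 114 mm over their backs; the gripper's body (76 mm by 85 mm) begins 54 mm behind the grasp point. The pads swing forward as they close: fully open they stand 13 mm farther back than shut.
Start: joints at [-1.352, 0.599, -0.003, 1.599, 0.002, 0.943, -0.08], TCP at [0.211, 0.694, 0.231] pointing down, gripper open.
Joint ranges: [-2.57, 2.57], [-0.35, 1.97], [-1.29, 1.29], [0.11, 2.56], [-1.05, 4.19], [0.11, 1.86], [-2.63, 2.63]. Speed limits (rad/s): [2.22, 2.22, 3.01, 3.01, 3.14, 3.14, 3.14].

## Interface

Orientations are given as a unit quaternion [w, x, y, z].
In Python, from rig import robot gives the robot as it stands.
- The arm moves only by the tool arm_command, never from a script. Its argument "targets" is a list of rows, each a list of 6 numbers: the shift along the tool's x, y, z as a fraction of full scale, then the turn, a rotation vector about the tool's x, y, z as a fraction of full scale. In form: [[dx, dy, dz, wx, wy, wz], ...]. A call has 1 to 5 rows; each row is the pose to reach, as a shift and turn from the pose commanded when the call began, along the tool's axes at that moment, turning the shorter way round; what a row does not reach only later rows make up. Full scale, the value 1, is 0.3 m for a shift and 180 degrees for a turn. A row lasts 1/8 s, in which the tool goes at most 62.5 mm and 10.7 degrees, less where a joint would pass 70% of its speed; a pose out of reach is approached as far as the arm can. A call with a number of a shift or a turn outside -1 to 1 is refused whole. A call with a gripper value outside its range is refused whole. "grip" is the finger opening in mm, from 0 to 85.4, set as the call begins (left out, the last holds). The fingers move at their own pace and stop on an object; "grip_force" is the grip in N (left out, the last holds). Time passes only in rows, so rows that repeat a pose let the fingers close. It gives the time, the measured TCP pose, the force, the opening and the grip force at its end, in the units of the state.
- robot.state(): the state, without advancing time (a new reading comes with each control period).
- robot.grab_frame(name): name is "side" or "top" or "wrist"; returns a dict with "img" (400x640x3 uint8, red, green, blue), "vfov" (degrees; the focal length in pixels is half the picture's height over the tangent of half this angle, whatever the lens; pixels are square), "cx", "cy" (the principal point, pixels), "R" (3x3) and "t" (3): a world point X has camera coordinates R X + t; the wrist camera has in their place "mount" (4x4, takes a point from camera to tool coordinates, whose origin is the TCP and whose axes are the flange's). Camera axes: x right, y down, z forward; pixel columns grow to the right and rows downward; lengths in m; the calibration is good to about 2 mm. A picture is of the moment at which its call begins: read the wrist's pose just before it. There is no depth.
- robot.job_done(): hands the job in; it is judged then, once.
The state is a dict: "clock": time; "qpos": joint angles; "dq": joint speeds; "joint_torque": joint torques, N m; "tool_pos": TCP position; "tcp_rot": TCP orientation; "ft_force": force on the tool from outside, world axes, zero at the start; "ft_torque": the same for the moment, N m; "width": finger opening in m; "grip_force": force on a finger pad.
Only numpy, scipy, OpenCV 4.12 (cv2) and the standard library are available. Lean on these libraries where they do the work, as an engineer would, in place of code of your own. Each camera call takes 0.05 s, during which the arm holds its last target. There are 200 camera calls.

## Task

Take the clamp stud out of its holder, put its T-shaped foot down through the wide entry of the slot in the set-up board, and slide it along the slot so that its collar pushes the little car chassis fully home against the end stop. There turn the stud a quarter turn either way so that its foot locks under the slot, and let go, leaving the stud upright and the car snug against the stop. Push the car only with the stud, not with the gripper, and leave the wheels, the phone and the spray can where they are.

Things in the scene. Friction and masses are not known exactly. Their poses are not given: they have to be found in the camera images.
- stud_grip (a point): Centre of the steel grip bar of the loose upright clamp stud (0.22 kg, 83 mm tall). Bar 64 long (x) x 16 thick (y) x 26 high; below it a 16 diameter shaft, then a black collar 32 diameter, 12 high, underside 53 mm below this point, then neck and T-foot. z up; half a turn about z looks the same. The collar rests on the holder's top at the start, on the board's top when in the slot.
- stud_foot (a point): Centre of the T-foot on the same stud, on its axis, 65.5 mm below stud_grip. Steel foot 38 long (x) x 20 wide (y) x 9 high, parallel to the grip bar; a neck 10 diameter, 8 long joins it to the collar. The foot's underside is 17 mm below the collar's underside.
- holder: Fixed grey block 72 x 56 x 22 mm high on the table in which the stud stands: a straight pocket 46 (x) x 26 (y) mm, open upwards, holds the foot, so the stud lifts straight out. Origin at the centre of its underside, x along the pocket.
- board: Fixed aluminium set-up board, 140 wide (y), from x = -200 to 190 mm, top face 25 mm above the table. Origin on its underside under the slot's centre line; x runs along the slot from entry to end stop. Mouth 16 wide in the 6 mm top; channel below 26 wide, 13 high: there the foot slides lengthwise but cannot turn or lift out. Two guide strips 8 high, 81 apart, x = -85 to 156, hold the car.
- entry (a point): Centre of the wide entry of the slot, level with the board's top: an opening 46 (along the slot, x) x 26 mm (y) through which the foot drops lengthwise. Axes as the board's. This is the only place where the foot goes in or out.
- slot_end (a point): Point of the slot, level with the board's top, 110 mm from the entry along the board's x, over the centre of a hidden pocket 50 x 50 mm into which the channel widens. The foot turns freely with the stud's axis within 3 mm of here. The visible mouth ends 14 mm beyond. With the car at the end stop and the collar touching its nose, the stud stands just here.
- stop (a point): Middle of the face of the black end stop, on the board's top; 100 mm wide, 22 high, its face towards the entry at x = 156 mm of the board. Axes as the board's.
- car: Loose stripped car chassis, no wheels, 0.35 to 0.7 kg, 180 long (x), 76 wide, flat on the board between the guides, 22 to 70 mm short of the stop. Origin at the centre of its underside; nose (bumper 60 wide, 20 high) at x = -90 towards the entry, tail at 90. Up to 22 mm high within 70 mm of the nose, 38 farther back. Home, its origin is at x = 66 mm of the board. It slides with about 2 to 7 N.
- wheel1: Bystander: foam wheel lying on its side, 56 diameter, 26 high. Origin at the centre of its underside.
- wheel2: Bystander: a like wheel.
- phone: Bystander: phone lying flat, 150 x 74 x 9 mm. Origin at the centre of its underside.
- spray: Bystander: standing spray can, 60 diameter, 190 high. Origin at the centre of its underside.
Mind the look-alikes: they are no part of the job. Leave any pink or turquoise look-alike of the part that bears stud_grip alone.

How it is judged:
On the way, in this order (a step that is already met when the one before it is completed fails the run):
1. the stud's foot is down in the slot at the entry, the collar on the board (horizontal distance between stud_grip and entry below 0.02 m and z of stud_grip in the frame of board below 0.082 m and angle between the x axis of stud_grip and the x axis of board, either way round below 0.3 rad), for 0.1 s.
2. the stud has been slid to the end of the slot and the car is home against the stop (horizontal distance between stud_grip and slot_end below 0.012 m and z of stud_grip in the frame of board below 0.083 m and x of car in the frame of board above 0.062 m).
At the end, for the whole second after the job is handed in: The stud stands upright (within 6 degrees) at the end of the slot (within 9 mm), collar down on the board (within 4 mm), turned across the slot (within 15 degrees of square); the car lies flat between the guides with its tail within 4 mm of the end stop; all at rest and released (horizontal distance between stud_grip and slot_end below 0.009 m and z of stud_grip in the frame of board below 0.082 m and angle between stud_grip's own z axis and vertical below 0.1 rad and angle between the x axis of stud_grip and the y axis of board, either way round below 0.26 rad and x of car in the frame of board above 0.062 m and z of car in the frame of board below 0.029 m and angle between the x axis of car and the x axis of board, either way round below 0.08 rad and linear speed of car below 0.02 m/s); the robot touches nothing.
It fails at once if the gripper or arm pushes the car (contact force between any of the fingers, the arm and car above 3 N).
It fails at once if a bystander is moved more than 20 mm (distance of any of wheel1, wheel2, phone, spray from where it was at the start of the episode above 0.02 m).
It also fails if it takes over 50 s, if anything falls off the work surface, if the arm or the gripper's body presses on something with over 40 N, if the wrist force passes 120 N, or if a joint passes its speed limit or range.

## Working session

There is one attempt and no reset: what is moved stays moved. The work goes in short steps, Python scripts to look and compute and a tool call to move; the robot and the scene stay as the last step left them, time stands still between calls to the robot, and variables do not carry over. Pictures are saved under pics/ and viewed, at most 10 in all, crops included, and the job is handed in when it is done.

Besides the shell and the picture viewer there is one more tool, called after "Request:" as name([rows], argument=value, ...), one row to a line, values as JSON. arm_command: Moves the arm, as the interface text tells. Its arguments: {"type":"object","properties":{"targets":{"type":"array","items":{"type":"array","items":{"type":"number"}}},"grip":{"type":"number"},"grip_force":{"type":"number"}},"required":["targets"]}

```bash
mkdir -p pics
cat > h.py <<'E'
import numpy as np,cv2
from rig import robot
from scipy.spatial.transform import Rotation as Rn
def f_of(f): return 200/np.tan(np.radians(f["vfov"])/2)
def ray(f,u,v,st=None):
    d=np.array([(u-f["cx"])/f_of(f),(v-f["cy"])/f_of(f),1.])
    if "R" in f and f["R"] is not None: R=np.array(f["R"]);t=np.array(f["t"]);return -R.T@t,R.T@d
    M=np.array(f["mount"]);w,x,y,z=st["tcp_rot"];Q=Rn.from_quat([x,y,z,w]).as_matrix()
    return Q@M[:3,3]+np.array(st["tool_pos"]),Q@(M[:3,:3]@d)
def onz(f,u,v,z,st=None):
    o,d=ray(f,u,v,st);return o+d*(z-o[2])/d[2]
def save(n,img): cv2.imwrite("pics/"+n,cv2.cvtColor(img,cv2.COLOR_RGB2BGR))
E
python3 - <<'E'
from h import *
import pickle
fs={n:robot.grab_frame(n) for n in("side","top")}
pickle.dump(fs,open("f0.pkl","wb"))
for n in fs:
  f=fs[n];save(n+".png",f["img"]);print(n,{k:v for k,v in f.items() if k!="img"})
s=robot.state();print(s)
E
```

```text
side {'vfov': 54.05183491139038, 'cx': 321.7179394125634, 'cy': 196.48354160567936, 'R': array([[ 0.99995397, -0.00175244,  0.00943278],
       [ 0.00573796, -0.678728  , -0.73436733],
       [ 0.00768923,  0.73438766, -0.6786867 ]]), 't': array([-0.53704894,  0.06957389,  1.34776525])}
top {'vfov': 55.75864561073076, 'cx': 315.76305462134565, 'cy': 206.06080955409453, 'R': array([[-0.01746327, -0.99960635, -0.02195876],
       [-0.99629937,  0.01924567, -0.08376858],
       [ 0.08415821,  0.02041462, -0.99624326]]), 't': array([0.05952736, 0.5443575 , 1.07084744])}
{'clock': 0.1, 'qpos': array([-1.35168845,  0.60007052, -0.00255637,  1.60004762,  0.00182088,
        0.9429256 , -0.0797861 ]), 'dq': array([ 0.00071494, -0.00062567, -0.00027124, -0.00274269,  0.00074441,
       -0.00037583, -0.00093775]), 'joint_torque': array([ 5.41020810e-03, -7.77995110e+01,  1.57037482e+00, -2.58623761e+01,
        1.27668766e-02,  5.52021229e-03,  6.22379162e-05]), 'tool_pos': array([0.21123179, 0.69309724, 0.2304856 ]), 'tcp_rot': array([-3.50730670e-05,  1.47318055e-01,  9.89088907e-01, -7.23695063e-04]), 'ft_force': array([-0.39006562,  0.32588349, -0.40692091]), 'ft_torque': array([ 0.01595927, -0.01006437, -0.00859634]), 'grip_force': 0.0, 'width': 0.08551594421809976}
```

View pics/side.png

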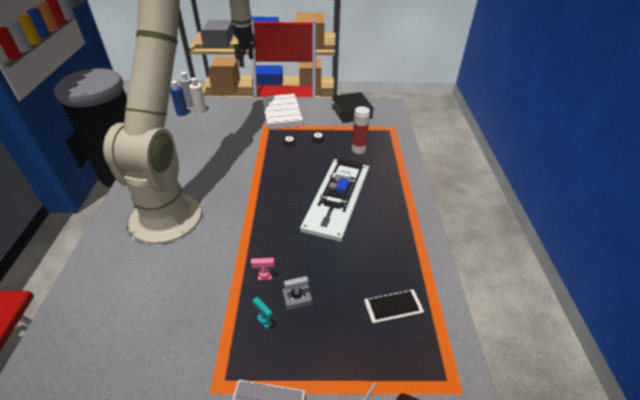

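View pics/top.png

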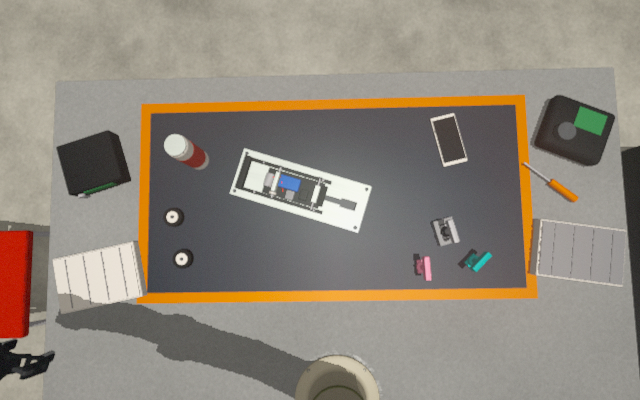

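The candidates are the grey stud in its grey holder (side 297,290; top 445,231), the pink one (side 263,268; top 424,267) and the turquoise one (side 263,310; top 480,262). The description calls for the steel one in the grey holder. I'll check it in a close crop together with the board.

Run:
```python
from h import *
import pickle
fs=pickle.load(open("f0.pkl","rb"))
t=fs["top"]["img"]; s=fs["side"]["img"]
a=cv2.resize(t[205:275,400:480],(480,420),interpolation=cv2.INTER_CUBIC)
a2=cv2.resize(s[265:321,275:323],(320,373),interpolation=cv2.INTER_CUBIC)
b=cv2.resize(t[140:240,225:380],(775,500),interpolation=cv2.INTER_CUBIC)
c=np.zeros((420,800,3),np.uint8);c[:,:480]=a;c[:373,480:]=a2
save("c1.png",c);save("c2.png",b)
```

```text
(no output)
```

View pics/c1.png

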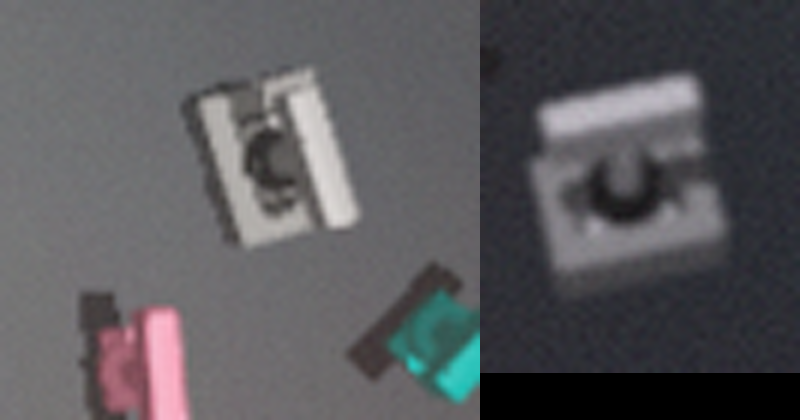

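View pics/c2.png

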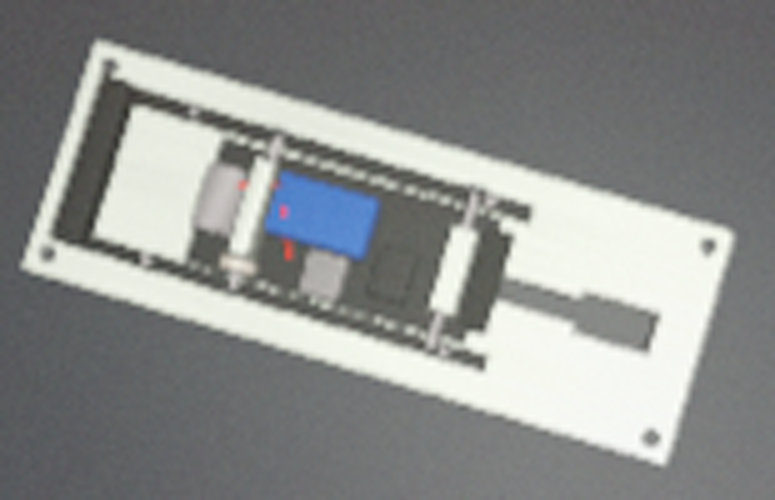

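The close crop confirms the steel stud: its bar top is centred at about (453.8, 231.7) in the top view. In the board crop the entry is at about crop (617,323), and the corners are clear.

```bash
cat > m.py <<'E'
from h import *
import pickle
fs=pickle.load(open("f0.pkl","rb"));T=fs["top"];S=fs["side"]
P=lambda u,v,z:onz(T,u,v,z)
bar=[P(400+u/6,205+v/6,.088) for u,v in((288,98),(318,90),(358,218),(328,230))]
c=np.mean(bar,0);print("bar",c,np.diff(bar,axis=0))
d=bar[3]-bar[0]+bar[2]-bar[1];print("bar dir deg",np.degrees(np.arctan2(d[1],d[0])))
# side view: bar top centre crop(620,105)
print("side bar",onz(S,275+(620-480)/6.667,265+105/6.66,.088))
C=[P(225+u/5,140+v/5,.025) for u,v in((98,40),(733,233),(667,465),(22,268))]
print("corners",C,[np.linalg.norm(C[i]-C[(i+1)%4]) for i in range(4)])
ex=(C[0]+C[3]-C[1]-C[2]);ex/=np.linalg.norm(ex);print("board x deg",np.degrees(np.arctan2(ex[1],ex[0])))
ctr=np.mean(C,0);org=ctr+ex*.005;print("org",org)
e=P(225+617/5,140+323/5,.025);print("entry",e,"in board x",(e-org)@ex,"y",(e-org)@np.array([-ex[1],ex[0],0]))
E
python3 m.py; python3 -c "
from h import *
f=robot.grab_frame('wrist');print({k:v for k,v in f.items() if k!='img'})"
```

```text
bar [ 0.46424697 -0.32154728  0.088     ] [[ 0.00334298 -0.01353271  0.        ]
 [-0.05748169 -0.0150005   0.        ]
 [-0.00510272  0.01354979  0.        ]]
bar dir deg -165.59331702032935
side bar [ 0.46649789 -0.3227641   0.088     ]
corners [array([0.72059704, 0.25577065, 0.025     ]), array([ 0.59861603, -0.1130963 ,  0.025     ]), array([ 0.46539543, -0.07138795,  0.025     ]), array([0.58651912, 0.30046049, 0.025     ])] [np.float64(0.3885127999537449), np.float64(0.13959696678577702), np.float64(0.3910782597091841), np.float64(0.1413296496563739)]
board x deg 71.8300302595698
org [0.59434109 0.0976874  0.025     ]
entry [ 0.54764379 -0.04479506  0.025     ] in board x -0.14993960927709168 y -6.252849484846001e-05
{'vfov': 68.13993928280274, 'cx': 319.7555445883633, 'cy': 204.3900425002688, 'mount': array([[ 6.27891390e-04, -9.64931462e-01, -2.62501198e-01,
         6.64775674e-02],
       [ 9.99999799e-01,  6.27562348e-04,  8.50914607e-05,
        -3.66296541e-04],
       [ 8.26284405e-05, -2.62501199e-01,  9.64931663e-01,
        -1.44255006e-01],
       [ 0.00000000e+00,  0.00000000e+00,  0.00000000e+00,
         1.00000000e+00]])}
```

```bash
cat > go.py <<'E'
import sys
from h import *
# usage: x y z yaw_of_tool_y ; prints the row
def row(x,y,z,yaw):
    s=robot.state();w,a,b,c=s["tcp_rot"];Q=Rn.from_quat([a,b,c,w]).as_matrix()
    p=np.array(s["tool_pos"]);th=np.radians(yaw)
    Y=np.array([np.cos(th),np.sin(th),0]);Z=np.array([0,0,-1.]);G=np.c_[np.cross(Y,Z),Y,Z]
    sh=Q.T@(np.array([x,y,z])-p);rv=Rn.from_matrix(Q.T@G).as_rotvec()
    return np.round(np.r_[sh/.3,rv/np.pi],4)
if __name__=="__main__":
    v=list(map(float,sys.argv[1:]))
    for i in range(0,len(v),4): print(row(*v[i:i+4]).tolist())
E
python3 go.py .42 .45 .26 30  .52 .2 .26 0  .4 -.3 .2 -75.6
```

```text
[-0.9019, -0.5727, -0.0971, -0.0003, 0.0002, 0.2392]
[-1.4637, -1.2726, -0.0962, -0.0003, 0.0003, 0.4058]
[-1.5668, -2.9833, 0.1058, -0.0001, 0.0005, 0.8258]
```

Request:
arm_command([
  [-0.9,-0.57,-0.1,0,0,0.24],
  [-0.9,-0.57,-0.1,0,0,0.24],
  [-0.9,-0.57,-0.1,0,0,0.24],
  [-0.9,-0.57,-0.1,0,0,0.24],
  [-0.9,-0.57,-0.1,0,0,0.24],
], grip=50)

```text
clock: 0.78
tool_pos: [0.4151, 0.4561, 0.2606]
tcp_rot: [0.0, 0.502, 0.865, -0.0]
ft_force: [-1.1, 0.7, -0.1]
width: 0.0505
grip_force: 0.0
```

```bash
python3 go.py .53 .2 .26 -15; python3 -c "
from h import *
print(robot.state()['qpos'])"
```

```text
[-0.9312, -0.0906, 0.0022, 0.0, 0.0001, 0.2484]
[-1.07496729  0.44267107  0.21741715  1.8362568  -0.12026746  0.87549417
 -0.28203419]
```

Request:
arm_command([
  [-0.93,-0.09,0,0,0,0.25],
  [-0.93,-0.09,0,0,0,0.25],
  [-0.93,-0.09,0,0,0,0.25],
  [-0.93,-0.09,0,0,0,0.25],
  [-0.93,-0.09,0,0,0,0.25],
])

```text
clock: 1.4
tool_pos: [0.5308, 0.1985, 0.2607]
tcp_rot: [0.001, 0.796, 0.605, -0.0]
ft_force: [0.6, 0.3, -0.1]
width: 0.0499
grip_force: 0.0
```

```bash
python3 go.py .55 -.05 .25 -50
```

```text
[-0.7807, 0.284, 0.0365, 0.0003, 0.0002, 0.1913]
```

Request:
arm_command([
  [-0.78,0.28,0.04,0,0,0.19],
  [-0.78,0.28,0.04,0,0,0.19],
  [-0.78,0.28,0.04,0,0,0.19],
  [-0.78,0.28,0.04,0,0,0.19],
  [-0.78,0.28,0.04,0,0,0.19],
])

```text
clock: 2.02
tool_pos: [0.5492, -0.0512, 0.2488]
tcp_rot: [0.001, 0.939, 0.343, -0.0]
ft_force: [-0.4, 0.4, -0.6]
width: 0.05
grip_force: 0.0
```

```bash
python3 go.py .466 -.322 .2 -75.6
```

```text
[-0.794, 0.5107, 0.1643, 0.0007, 0.0001, 0.1431]
```

Request:
arm_command([
  [-0.795,0.51,0.165,0,0,0.143],
  [-0.795,0.51,0.165,0,0,0.143],
  [-0.795,0.51,0.165,0,0,0.143],
  [-0.795,0.51,0.165,0,0,0.143],
  [-0.795,0.51,0.165,0,0,0.143],
])

```text
clock: 2.65
tool_pos: [0.4675, -0.3188, 0.1985]
tcp_rot: [0.0, 0.992, 0.129, -0.0]
ft_force: [0.3, 0.3, 0.1]
width: 0.0502
grip_force: 0.0
```

Request:
arm_command([
  [0,0,0,0,0,0],
  [0,0,0,0,0,0],
])

```text
clock: 2.9
tool_pos: [0.469, -0.3157, 0.1988]
tcp_rot: [-0.001, 0.991, 0.13, -0.0]
ft_force: [-0.4, 1.0, -0.2]
width: 0.0499
grip_force: 0.0
```

Run:
```python
from h import *
import pickle
s=robot.state();f=robot.grab_frame("wrist");pickle.dump((s,f),open("w1.pkl","wb"));save("w1.png",f["img"])
print(s["tool_pos"],s["tcp_rot"],s["qpos"])
```

```text
[ 0.46896037 -0.31567817  0.19876897] [-5.64516857e-04  9.91459607e-01  1.30412914e-01 -3.15686695e-05] [ 0.04022152  0.52704674  0.66944802  2.02905588 -0.47987139  0.74458527
 -0.303324  ]
```

View pics/w1.png

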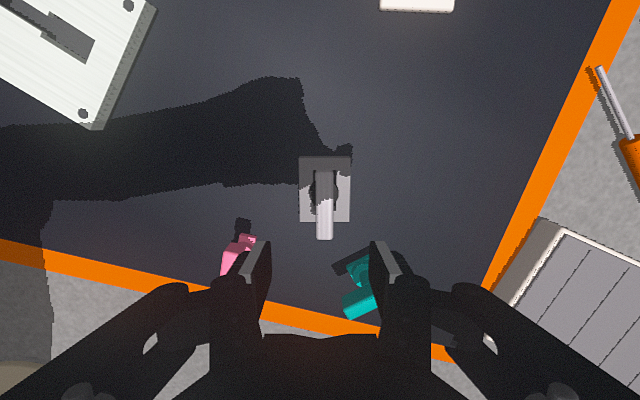

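The wrist view shows the steel bar at about (324, 172–240) in its holder, nearly aligned with the image's vertical axis. I'll overlay the modelled bar to check the estimate.

```bash
cat > ov.py <<'E'
from h import *
def proj(f,s,X):
    M=np.array(f["mount"]);w,x,y,z=s["tcp_rot"];Q=Rn.from_quat([x,y,z,w]).as_matrix()
    p=M[:3,:3].T@(Q.T@(np.asarray(X)-s["tool_pos"])-M[:3,3]);k=f_of(f)
    return np.array([f["cx"]+k*p[0]/p[2],f["cy"]+k*p[1]/p[2]])
def rect(c,yaw,L,W,z):
    t=np.radians(yaw);a=np.array([np.cos(t),np.sin(t)]);b=np.array([-a[1],a[0]])
    return [np.r_[np.array(c[:2])+i*L/2*a+j*W/2*b,z] for i,j in((1,1),(1,-1),(-1,-1),(-1,1))]
def draw(img,f,s,pts,x0,y0,k,col):
    q=np.array([(proj(f,s,p)-[x0,y0])*k for p in pts]).astype(np.int32);cv2.polylines(img,[q],True,col,1)
E
python3 - <<'E'
from ov import *
import pickle
s,f=pickle.load(open("w1.pkl","rb"))
x0,y0,k=280,140,6
im=cv2.resize(f["img"][y0:y0+110,x0:x0+90],None,fx=k,fy=k,interpolation=cv2.INTER_CUBIC)[:600]
c=(.4655,-.322)
draw(im,f,s,rect(c,14.4,.064,.016,.088),x0,y0,k,(255,0,0))
draw(im,f,s,rect(c,14.4,.072,.056,.022),x0,y0,k,(0,255,0))
save("w1c.png",im)
E
```

```text
(no output)
```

View pics/w1c.png

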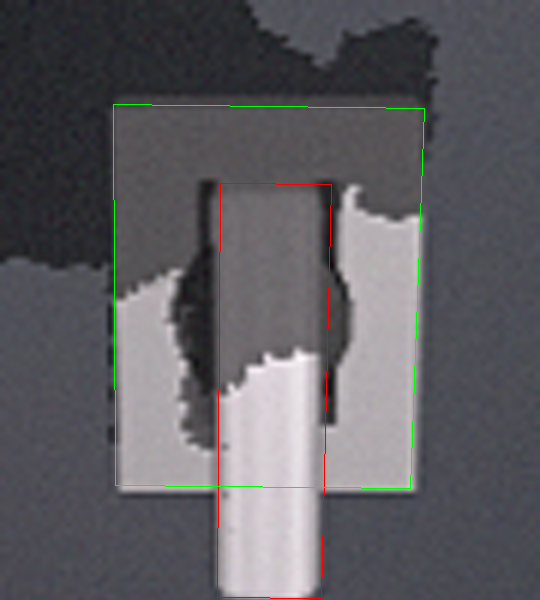

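```bash
python3 go.py .4655 -.322 .1 -75.6; python3 -c "
from h import *
s=robot.state();print(s['tool_pos'],s['clock'])"
```

```text
[-0.0179, 0.0186, 0.3295, -0.0003, -0.0001, 0.0036]
[ 0.46921858 -0.31531323  0.19887021] 2.95
```

Request:
arm_command([
  [-0.018,0.0186,0.2,0,0,0.0036],
  [-0.018,0.0186,0.33,0,0,0.0036],
  [-0.018,0.0186,0.33,0,0,0.0036],
  [-0.018,0.0186,0.33,0,0,0.0036],
])

```text
clock: 3.45
tool_pos: [0.4656, -0.3235, 0.1012]
tcp_rot: [0.0, 0.992, 0.125, 0.0]
ft_force: [-1.0, 0.1, 0.6]
width: 0.0499
grip_force: 0.0
```

```bash
python3 go.py .4655 -.322 .057 -75.6
```

```text
[0.0009, -0.005, 0.1473, 0.0002, -0.0003, -0.0004]
```

Request:
arm_command([
  [0,-0.002,0.08,0,0,0],
  [0,-0.002,0.147,0,0,0],
  [0,-0.002,0.147,0,0,0],
])

```text
clock: 3.82
tool_pos: [0.4651, -0.323, 0.0568]
tcp_rot: [0.0, 0.992, 0.125, 0.0]
ft_force: [0.8, -0.3, 0.3]
width: 0.0498
grip_force: 0.0
```

Request:
arm_command([
  [0,0,0,0,0,0],
  [0,0,0,0,0,0],
  [0,0,0,0,0,0],
  [0,0,0,0,0,0],
  [0,0,0,0,0,0],
], grip=8, grip_force=80)

```text
clock: 4.45
tool_pos: [0.465, -0.3233, 0.0569]
tcp_rot: [0.0, 0.992, 0.124, 0.001]
ft_force: [-0.1, 2.4, 7.3]
width: 0.015
grip_force: 79.5
```

Request:
arm_command([
  [0,0,-0.08,0,0,0],
  [0,0,-0.2,0,0,0],
  [0,0,-0.27,0,0,0],
  [0,0,-0.27,0,0,0],
])

```text
clock: 4.95
tool_pos: [0.4651, -0.3235, 0.1382]
tcp_rot: [0.001, 0.992, 0.124, 0.001]
ft_force: [-0.0, 0.2, -2.6]
width: 0.0146
grip_force: 78.5
```

```bash
python3 go.py .524 -.117 .137 -18.2; python3 -c "
from h import *
s=robot.state();print(s['tool_pos'],s['width'],s['ft_force'])"
```

```text
[0.36, -0.6188, 0.0036, 0.0009, -0.0003, -0.3195]
[ 0.46513337 -0.32353879  0.13819137] 0.014550281661117999 [-0.04341245  0.18172316 -2.58850889]
```

Request:
arm_command([
  [0.36,-0.62,0,0,0,-0.3195],
  [0.36,-0.62,0,0,0,-0.3195],
  [0.36,-0.62,0,0,0,-0.3195],
  [0.36,-0.62,0,0,0,-0.3195],
  [0.36,-0.62,0,0,0,-0.3195],
])

```text
clock: 5.58
tool_pos: [0.5235, -0.1128, 0.1356]
tcp_rot: [-0.001, 0.826, 0.564, -0.0]
ft_force: [-0.3, -0.2, -3.3]
width: 0.0153
grip_force: 78.7
```

Request:
arm_command([
  [0,0,0,0,0,0],
  [0,0,0,0,0,0],
  [0,0,0,0,0,0],
])

```text
clock: 5.95
tool_pos: [0.523, -0.1169, 0.1366]
tcp_rot: [-0.0, 0.83, 0.558, -0.0]
ft_force: [0.4, 0.1, -2.5]
width: 0.0148
grip_force: 78.7
```

```bash
python3 go.py .5476 -.0448 .137 -18.2
```

```text
[0.2533, -0.0149, -0.0013, -0.0001, 0.0001, -0.0223]
```

Run:
```python
from ov import *
import pickle
s=robot.state();f=robot.grab_frame("wrist");pickle.dump((s,f),open("w2.pkl","wb"))
im=f["img"].copy()
im=cv2.resize(im,(800,500),interpolation=cv2.INTER_CUBIC)
k=1.25
y=71.83
e=np.array([.5476,-.0448]);
draw(im,f,s,rect(e,y,.046,.026,.025),0,0,k,(255,0,0))
t=np.radians(y);ex=np.array([np.cos(t),np.sin(t)])
draw(im,f,s,rect(e+ex*.0735,y,.101,.016,.025),0,0,k,(0,0,255))
save("w2.png",im)
```

```text
(no output)
```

View pics/w2.png

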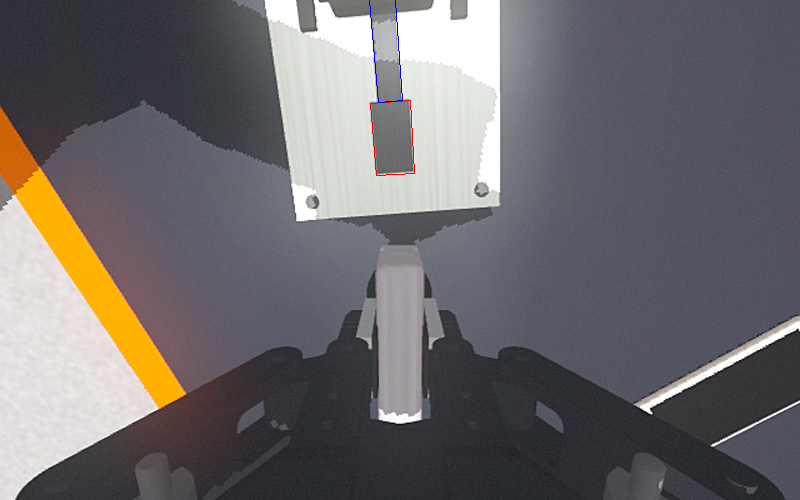

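The projected entry (red) and slot (blue) fit the picture to within about 1 px, at roughly (393,138) in the enlarged view. I'll move over it and lower the stud.

Request:
arm_command([
  [0.12,-0.015,0,0,0,-0.022],
  [0.253,-0.015,0,0,0,-0.022],
  [0.253,-0.015,0,0,0,-0.022],
  [0.253,-0.015,0,0,0,-0.022],
  [0.253,-0.015,0,0,0,-0.022],
])

```text
clock: 6.62
tool_pos: [0.5472, -0.0455, 0.137]
tcp_rot: [0.0, 0.81, 0.587, -0.0]
ft_force: [-0.5, -0.5, -2.7]
width: 0.0151
grip_force: 78.7
```

```bash
python3 go.py .5474 -.0453 .08 -18.2
```

```text
[0.0009, 0.0005, 0.1899, -0.0, 0.0002, 0.0001]
```

Request:
arm_command([
  [0.001,0,0.1,0,0,0],
  [0.001,0,0.19,0,0,0],
  [0.001,0,0.205,0,0,0],
  [0.001,0,0.22,0,0,0],
  [0.001,0,0.22,0,0,0],
])

```text
clock: 7.25
tool_pos: [0.548, -0.0443, 0.0714]
tcp_rot: [0.0, 0.809, 0.587, 0.0]
ft_force: [0.2, -0.3, -1.7]
width: 0.0146
grip_force: 78.6
```

Force stays low, so the foot is entering. I'll lower to the collar.

Request:
arm_command([
  [0,0,0.02,0,0,0],
  [0,0,0.035,0,0,0],
  [0,0,0.038,0,0,0],
  [0,0,0.038,0,0,0],
  [0,0,0.038,0,0,0],
])

```text
clock: 7.88
tool_pos: [0.5478, -0.0439, 0.0599]
tcp_rot: [0.0, 0.809, 0.587, 0.0]
ft_force: [-0.9, 0.7, 5.8]
width: 0.0151
grip_force: 79.7
```

```bash
python3 go.py .5819 .0597 .0605 -18.2
```

```text
[0.3637, 0.001, -0.002, 0.0001, -0.0001, 0.0008]
```

Request:
arm_command([
  [0.035,0,-0.001,0,0,0],
  [0.07,0,-0.001,0,0,0],
  [0.105,0,-0.001,0,0,0],
  [0.14,0,-0.001,0,0,0],
  [0.175,0,-0.001,0,0,0],
])

```text
clock: 8.5
tool_pos: [0.5643, 0.006, 0.0599]
tcp_rot: [0.0, 0.809, 0.587, -0.0]
ft_force: [-1.3, -5.5, 4.4]
width: 0.015
grip_force: 79.8
```

```bash
python3 go.py .5819 .0597 .0605 -18.2
```

```text
[0.1884, 0.0004, -0.002, 0.0002, 0.0002, 0.0007]
```

Request:
arm_command([
  [0.035,0,0,0,0,0],
  [0.07,0,0,0,0,0],
  [0.105,0,0,0,0,0],
  [0.14,0,0,0,0,0],
  [0.155,0,0,0,0,0],
])

```text
clock: 9.12
tool_pos: [0.5781, 0.0491, 0.06]
tcp_rot: [0.001, 0.81, 0.587, -0.001]
ft_force: [-2.9, -9.5, 8.1]
width: 0.015
grip_force: 80.3
```

```bash
python3 go.py .5819 .0597 .0605 -18.2
```

```text
[0.0376, 0.0009, -0.0018, 0.0001, 0.0007, 0.0006]
```

Request:
arm_command([
  [0.01,0,0,0,0,0],
  [0.018,0,0,0,0,0],
  [0.026,0,0,0,0,0],
  [0.03,0,0,0,0,0],
  [0.03,0,0,0,0,0],
])

```text
clock: 9.75
tool_pos: [0.5807, 0.0571, 0.06]
tcp_rot: [0.001, 0.81, 0.587, -0.001]
ft_force: [-3.4, -9.1, 7.8]
width: 0.0147
grip_force: 80.3
```

```bash
python3 go.py .5819 .0597 .0605 -18.2
```

```text
[0.0094, 0.001, -0.0017, 0.0, 0.0007, 0.0004]
```

Still about 10 N. I'll creep on in small steps until the force shows contact with the stop.

Request:
arm_command([
  [0.004,0,0,0,0,0],
  [0.008,0,0,0,0,0],
  [0.01,0,0,0,0,0],
  [0.01,0,0,0,0,0],
])

```text
clock: 10.25
tool_pos: [0.5816, 0.0598, 0.06]
tcp_rot: [0.001, 0.81, 0.587, -0.001]
ft_force: [-3.6, -9.2, 7.9]
width: 0.0149
grip_force: 80.3
```

Request:
arm_command([
  [0.003,0,0,0,0,0],
  [0.005,0,0,0,0,0],
  [0.005,0,0,0,0,0],
])

```text
clock: 10.62
tool_pos: [0.582, 0.061, 0.06]
tcp_rot: [0.001, 0.81, 0.587, -0.001]
ft_force: [-4.5, -10.9, 8.4]
width: 0.0149
grip_force: 80.3
```

Run:
```python
from ov import *
import pickle
s=robot.state();f=robot.grab_frame("wrist");pickle.dump((s,f),open("w3.pkl","wb"))
im=cv2.resize(f["img"],(800,500),interpolation=cv2.INTER_CUBIC)
y=71.83;t=np.radians(y);ex=np.array([np.cos(t),np.sin(t)])
e=np.array([.5476,-.0448])
for z,c in((.025,(255,0,0)),(.047,(0,255,0))):
  draw(im,f,s,rect(e+ex*.306,y,.0005,.1,z),0,0,1.25,c)
save("w3.png",im);print(s["ft_force"],s["tool_pos"])
```

```text
[ -4.49272436 -10.93308036   8.42677347] [0.58200152 0.06103583 0.05998603]
```

View pics/w3.png

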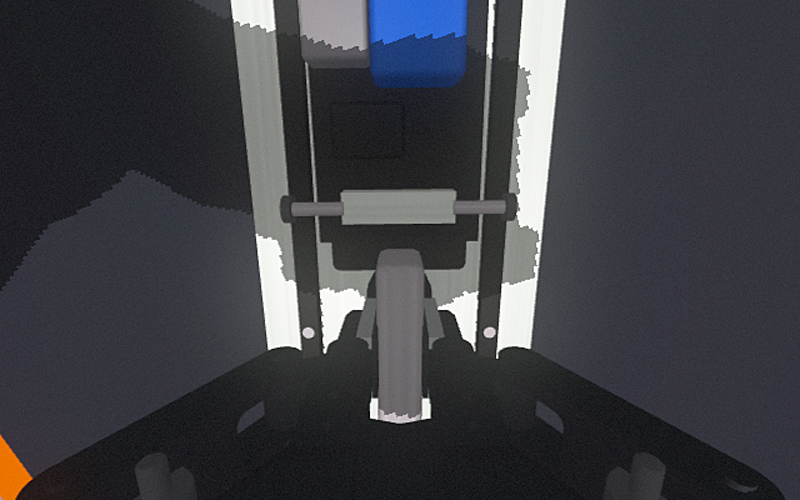

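Request:
arm_command([
  [0.003,0,0,0,0,0],
  [0.004,0,0,0,0,0],
  [0.004,0,0,0,0,0],
  [0.004,0,0,0,0,0],
])

```text
clock: 11.18
tool_pos: [0.5821, 0.0612, 0.06]
tcp_rot: [0.001, 0.81, 0.586, -0.001]
ft_force: [-3.9, -12.9, 9.3]
width: 0.015
grip_force: 80.3
```

Run:
```python
from h import *
import pickle
f=robot.grab_frame("top");pickle.dump(f,open("t2.pkl","wb"))
save("t2.png",cv2.resize(f["img"][140:240,225:380],(775,500),interpolation=cv2.INTER_CUBIC))
```

```text
(no output)
```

View pics/t2.png

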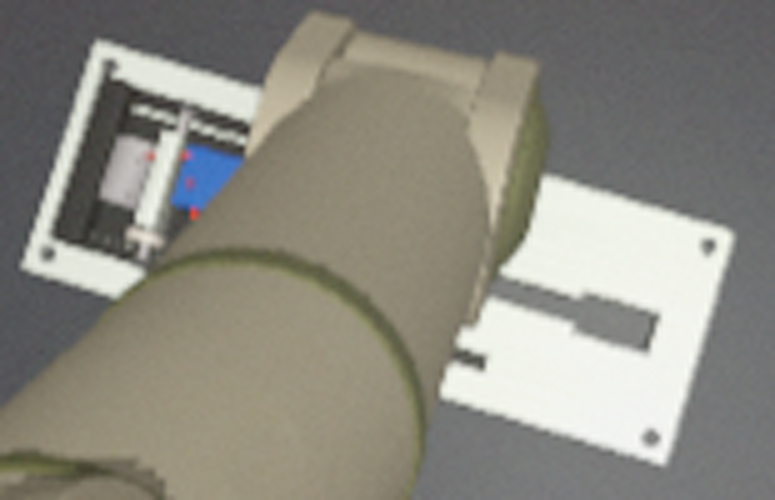

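Car is home: force rose to 13.5 N with no further motion, and the tail sits at the stop in the top view. Next is the quarter turn, after checking the joint margin.

```bash
python3 go.py .5819 .0605 .0603 71.8; python3 -c "
from h import *
s=robot.state();print(s['qpos'],s['ft_force'])"
```

```text
[-0.0024, 0.0003, -0.0009, -0.0009, 0.0008, -0.5]
[-0.40457709  0.69535795  0.30388443  2.06280655 -0.45091437  0.44789884
 -0.07395473] [ -4.39681524 -12.61578388   8.69567167]
```

Request:
arm_command([
  [-0.002,0,-0.002,0,0,-0.05],
  [-0.002,0,-0.002,0,0,-0.1],
  [-0.002,0,-0.002,0,0,-0.15],
  [-0.002,0,-0.002,0,0,-0.2],
  [-0.002,0,-0.002,0,0,-0.25],
])

```text
clock: 11.85
tool_pos: [0.5841, 0.0611, 0.0602]
tcp_rot: [0.002, 0.522, 0.853, -0.001]
ft_force: [4.0, -10.5, -3.0]
width: 0.0147
grip_force: 78.6
```

```bash
python3 go.py .5819 .0605 .0603 71.8; python3 -c "
from h import *
s=robot.state();print(s['qpos'],s['ft_torque'])"
```

```text
[0.0014, -0.0074, -0.0003, -0.0003, 0.0011, -0.2483]
[-0.2737307   0.67517024  0.10592501  2.05201249 -0.15465383  0.42014908
  0.42340339] [-2.8198109  -0.85256001 -0.11903469]
```

Request:
arm_command([
  [0,0,0,0,0,-0.05],
  [0,0,0,0,0,-0.1],
  [0,0,0,0,0,-0.15],
  [0,0,0,0,0,-0.2],
  [0,0,0,0,0,-0.248],
])

```text
clock: 12.48
tool_pos: [0.5836, 0.0616, 0.0602]
tcp_rot: [0.0, 0.159, 0.987, -0.001]
ft_force: [2.5, -10.0, -2.1]
width: 0.015
grip_force: 78.9
```

Request:
arm_command([
  [0,0,0,0,0,0],
  [0,0,0,0,0,0],
])

```text
clock: 12.72
tool_pos: [0.583, 0.0618, 0.0602]
tcp_rot: [0.0, 0.161, 0.987, -0.001]
ft_force: [1.8, -9.3, 0.2]
width: 0.0149
grip_force: 79.2
```

```bash
python3 go.py .5819 .0605 .0603 71.8; python3 -c "
from h import *
s=robot.state();print(s['qpos'],s['ft_torque'])"
```

```text
[0.0022, -0.0054, -0.0004, -0.0007, 0.0001, -0.0017]
[-0.14357673  0.67162651 -0.089037    2.04368234  0.13744473  0.43264441
  0.90934757] [-2.10794426 -0.4052951  -0.05307701]
```

Request:
arm_command([
  [0,-0.002,0,0,0,0],
  [0,-0.002,0,0,0,0],
  [0,-0.002,0,0,0,0],
  [0,-0.002,0,0,0,0],
], grip=45)

```text
clock: 13.22
tool_pos: [0.5826, 0.0634, 0.0604]
tcp_rot: [0.0, 0.16, 0.987, 0.0]
ft_force: [1.4, 0.5, -0.3]
width: 0.0453
grip_force: 0.0
```

Request:
arm_command([
  [0,0,-0.05,0,0,0],
  [0,0,-0.2,0,0,0],
  [0,0,-0.4,0,0,0],
  [0,0,-0.4,0,0,0],
])

```text
clock: 13.72
tool_pos: [0.585, 0.0633, 0.186]
tcp_rot: [0.004, 0.16, 0.987, 0.001]
ft_force: [0.9, 0.3, 0.3]
width: 0.0452
grip_force: 0.0
```

Run:
```python
from ov import *
s=robot.state();f=robot.grab_frame("wrist")
im=cv2.resize(f["img"],(800,500),interpolation=cv2.INTER_CUBIC)
y=71.83;t=np.radians(y);ex=np.array([np.cos(t),np.sin(t)])
e=np.array([.5476,-.0448])+.11*ex
draw(im,f,s,rect(e,y+90,.064,.016,.091),0,0,1.25,(255,0,0))
draw(im,f,s,rect(e+ex*.106,y,.18,.076,.04),0,0,1.25,(0,255,0))
draw(im,f,s,rect(e+ex*.196,y,.0005,.1,.047),0,0,1.25,(0,0,255))
save("w4.png",im)
```

```text
(no output)
```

View pics/w4.png

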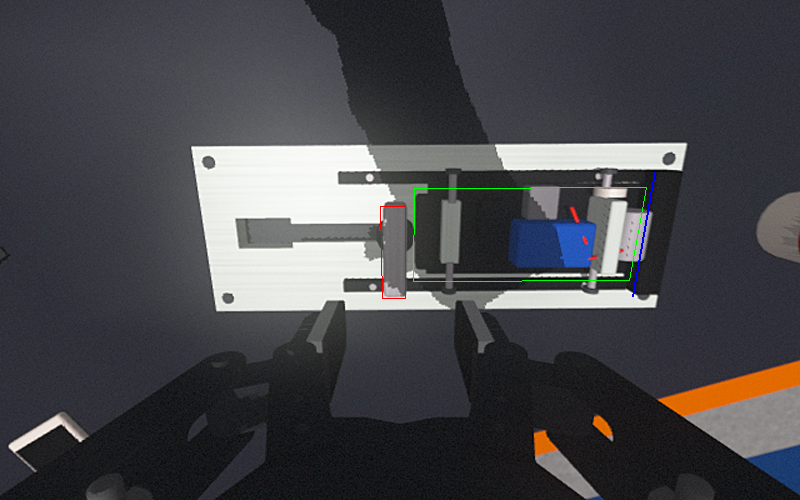

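The last picture shows the stud upright and square across the slot at about (393,250), with the car's nose at the collar and its tail at the stop at about (640,235). The gripper is clear, so I'm handing in.

```bash
python3 -c "
from h import *
print(robot.job_done())"
```

```text
the job is handed in; nothing more can be done
None
```

The job is handed in (no verdict was returned): by the pictures and forces, the stud stands locked across the slot's end, released and upright, with the car snug against the stop; I saw no contact with the bystanders but did not re-measure them.

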